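# Feel along a picture frame's edge

### The arm

A 6-joint arm with a two-finger parallel gripper is mounted at the origin on the work surface. World frame = base frame: x ahead of the robot, y to its left, z up, the work surface at z = 0. Lengths are in m, angles in rad, forces in N, time in s.
With the tool pointing down it reaches from about 0.25 to 0.775 m from the base axis. Payload 4 kg.
Tool frame: the origin (TCP) lies midway between the tips of the shut fingers; the grasp point (between the pads) lies 19 mm behind it (manip.grip_point_offset is the z of the grasp point in the tool frame, in m); z points along the fingers, y is the line along which they close (so a half turn about z gives the same grasp; the last joint's range is limited). The gripper opens to 85 mm and grips with 20 to 120 N. Pads are 22 mm wide; open, the fingers measure 114 mm over their backs; the gripper's body (76 mm by 85 mm) begins 54 mm behind the grasp point. The pads swing forward as they close: fully open they stand 13 mm farther back than shut.
Start: joints at [-1.272, 0.087, 1.371, -0, 1.684, -0.103], TCP at [0.215, -0.506, 0.231] pointing down, gripper open.
Joint ranges: [-3.1, 3.1], [-0.76, 2.03], [0.27, 2.55], [-1.08, 4.22], [0.17, 2.65], [-2.57, 2.57]. Speed limits (rad/s): [2.79, 2.79, 3.14, 3.14, 3.14, 3.14].

### API

Orientations are given as a rotation vector (axis times angle).
In Python, from bench import status, vision, workorder, manip gives the robot as it stands. The module is installed in compiled form; this text tells all that it offers.
- The arm moves only by the tool move_arm, never from a script. Its arguments are lists of equal length, an entry for each row: "dp": the shift along the tool's x, y, z in m, a list of three; "spin": the turn about the tool's z in rad. In form: {"dp": [[tx, ty, tz], ...], "spin": [spin, ...]}. A call has 1 to 20 rows; each row is the pose to reach, as a shift and turn from the pose commanded when the call began, along the tool's axes at that moment; what a row does not reach only later rows make up. A row lasts 1/12 s, in which the tool goes at most 41.7 mm and 7.16 degrees, less where a joint would pass 70% of its speed; a pose out of reach is approached as far as the arm can. A call with a gripper value outside its range is refused whole. "claw" is the gripper's target within -1 to 1 (fully open at 1, half-way at 0, shut at -1), set as the call begins (left out, the last holds). The fingers move at their own pace and stop on an object; "force" is the grip in N (left out, the last holds). Time passes only in rows, so rows that repeat a pose let the fingers close. It gives the time, the measured TCP pose, the force, the opening and the grip force at its end, in the units of the state.
- status.observe(): the state, without advancing time (a new reading comes with each control period).
- vision.grab_frame(name): name is "scene" or "top" or "wrist"; returns the picture (400x640x3 uint8, red, green, blue); there is no depth.
- vision.calibration(name): a dict with "mtx" (3x3 intrinsics, pixels), "rvec" (rotation vector, rad) and "tvec" (3), from world to camera coordinates, as OpenCV has them. Camera axes: x right, y down, z forward; pixel columns grow to the right and rows downward; lengths in m; the calibration is good to about 2 mm. A picture is of the moment at which its call begins: read the wrist's pose just before it. calibration takes no time and is no camera call; for the wrist camera it gives the pose at the moment of the call.
- workorder.job_done(): hands the job in; it is judged then, once.
The state is a dict: "time_s": time; "joints": joint angles; "joint_vel": joint speeds; "tau": joint torques, N m; "eef_pos": TCP position; "eef_rot": TCP orientation; "wrist_force": force on the tool from outside, world axes, zero at the start; "moment": the same for the moment, N m; "gripper_width": finger opening in m; "grasp_force": force on a finger pad.
Only numpy, scipy, OpenCV 4.12 (cv2) and the standard library are available. Lean on these libraries where they do the work, as an engineer would, in place of code of your own. Each camera call takes 0.05 s, during which the arm holds its last target. There are 200 camera calls.

### The job

Feel the wooden picture frame for roughness: rest your closed fingertips lightly on the corner with the steel L-shaped plate and slide them, always touching, along the middle of the top face of the long side that starts there, round the next corner and on along the short side towards the spring clip. Stop about a finger's width short of the clip and finish there with the fingertips still resting lightly on the wood, to mark the spot. Grip nothing, never press the frame deep into its soft pad, and do not touch the clip, the picture, or the bottles and tape around.

Things in the scene. Friction and masses are not known exactly. Their poses are not given: they have to be found in the camera images.
- pad: Dark foam pad fixed on the table, 236 x 206 x 25 mm. Origin: centre of its underside; x along the frame's long sides, z up. The wooden frame lies on it, centred: 208 x 178 mm outside, rails 26 mm wide, 18 mm high, top face 43 mm above the table; rail centre lines at x = +-91, y = +-76 mm. The touch is judged at the point midway between the fingertips: keep the fingers shut, pointing down.
- frame (a joint): How far the frame is pressed down into the foam, m: 0 untouched, grows downwards. It starts to sink at about 1 N, then gives 1 mm per 0.6 N; a light touch sinks it 1 to 6 mm, beyond 8.5 mm is too hard, at 12 mm it bottoms out. It moves straight down only and springs back; it cannot be lifted, slid or tilted.
- corner_start (a point): Centre of the frame corner that carries the steel L plate (arms 50 x 18 mm, practically flush), on the top face of the wood: start of the path. Come down on it from above: passing low over the rest of the path without touching counts as hopping.
- long_a (a point): On the top face of the long side's centre line, 46 mm from corner_start.
- long_b (a point): On the top face, middle of that long side, 91 mm from corner_start.
- long_c (a point): On the top face of that long side's centre line, 136 mm from corner_start.
- corner_turn (a point): Centre of the next corner (no plate), 182 mm from corner_start, on the top face: here the path turns 90 degrees on to the short side.
- short_a (a point): On the top face of the short side's centre line, 26 mm past corner_turn.
- clip: Loose dark steel spring clip sitting astride the short side, its centre 102 to 126 mm past corner_turn; 22 mm long along the rail, 36 mm across it, standing 34 mm above the wood, 60 g. Origin: on the rail's centre line at the height of the wood's top face; y along the rail. Not to be touched.
- panel: The picture: a pale flat panel 142 x 112 x 8 mm lying on the pad inside the frame, its face 10 mm lower than the frame's top. Origin: centre of its underside. Not to be touched.
- bottle_tall: Loose closed green bottle, 42 mm across, 95 mm tall, beside the work. Origin: centre of its underside. Leave alone.
- bottle_short: Loose closed clear bottle, 38 mm across, 65 mm tall, beside the work. Origin: centre of its underside. Leave alone.
- tape: Loose cardboard tape roll lying flat, 90 mm across, 25 mm high. Origin: centre of its underside. Leave alone.

How it is judged:
By the outcome, as a careful person would: the job done as asked, in the order asked, and still so for the second after the job is handed in, while the arm keeps its last pose, push and grip.
It also fails if it takes over 48 s, if anything falls off the work surface, if the arm or the gripper's body presses on something with over 40 N, if the wrist force passes 120 N, or if a joint passes its speed limit or range.

## Working session

There is one attempt and no reset: what is moved stays moved. The work goes in short steps, Python scripts to look and compute and a tool call to move; the robot and the scene stay as the last step left them, time stands still between calls to the robot, and variables do not carry over. Pictures are saved under pics/ and viewed, at most 10 in all, crops included, and the job is handed in when it is done.

Besides the shell and the picture viewer there is one more tool, called by a JSON object that holds its "method" and its "body". move_arm: Moves the arm, as the interface text tells. Its arguments: {"type":"object","properties":{"dp":{"type":"array"},"spin":{"type":"array"},"claw":{"type":"number"},"force":{"type":"number"}},"required":["dp","spin"]}

```bash
mkdir -p pics; python3 - <<'E'
from bench import status, vision, manip
import cv2
for n in ("top","scene"):
    im=vision.grab_frame(n); cv2.imwrite(f"pics/{n}.png",im[:,:,::-1])
s=status.observe(); print({k:s[k] for k in("time_s","eef_pos","eef_rot","wrist_force","gripper_width")})
print(vision.calibration("top"))
E
```

```text
{'time_s': 0.1, 'eef_pos': array([ 0.21492623, -0.50579535,  0.2302509 ]), 'eef_rot': array([-3.07652208e+00, -6.26452033e-01,  3.63349457e-04]), 'wrist_force': array([0.63421662, 0.31717488, 0.34009064]), 'gripper_width': 0.08533289723448423}
{'mtx': array([[455.3192538 ,   0.        , 323.52110511],
       [  0.        , 455.3192538 , 199.44274973],
       [  0.        ,   0.        ,   1.        ]]), 'rvec': array([ 2.12014683, -2.136696  ,  0.21885487]), 'tvec': array([-0.03432579,  0.55378674,  1.15966206])}
```

View pics/top.png

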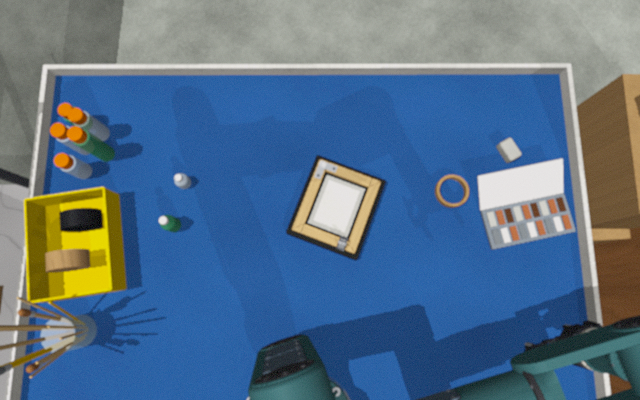

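View pics/scene.png

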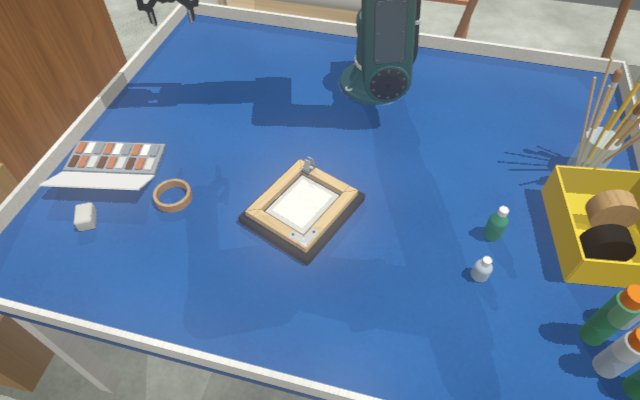

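The top view shows the frame at about (336,207), the plate near (325,172) and the clip near (342,243). I'll measure the frame by its wood mask.

```bash
cat > h.py <<'E'
import numpy as np, cv2
from bench import vision
def ray(name,px,z,c=None):
    c=c or vision.calibration(name); R=cv2.Rodrigues(np.array(c["rvec"]))[0]; t=np.array(c["tvec"]).ravel()
    p=np.array(px,float).reshape(-1,2); d=np.c_[p,np.ones(len(p))]@np.linalg.inv(c["mtx"]).T@R
    o=-R.T@t
    return o+d*((z-o[2])/d[:,2])[:,None]
def proj(name,P,c=None):
    c=c or vision.calibration(name)
    return cv2.projectPoints(np.array(P,float).reshape(-1,1,3),np.array(c["rvec"]),np.array(c["tvec"]),c["mtx"],None)[0].reshape(-1,2)
E
python3 - <<'E'
from h import *
im=cv2.imread("pics/top.png"); cr=im[145:270,275:400]
hsv=cv2.cvtColor(im,cv2.COLOR_BGR2HSV)
m=np.zeros(im.shape[:2],np.uint8); sub=cv2.inRange(hsv,(8,50,110),(30,255,255)); m[145:270,275:400]=sub[145:270,275:400]
cs=cv2.findContours(m,cv2.RETR_EXTERNAL,cv2.CHAIN_APPROX_NONE)[0]
pts=np.vstack([c for c in cs if len(c)>15]).reshape(-1,2); h=cv2.convexHull(pts)
W=ray("top",h.reshape(-1,2),0.043)[:,:2]
r=cv2.minAreaRect((W*1000).astype(np.float32)); print(r); print(cv2.boxPoints(r))
big=cv2.resize(cr,None,fx=4.6,fy=4.6,interpolation=cv2.INTER_CUBIC)
cv2.imwrite("pics/crop.png",big)
# clip, plate pixel estimates
print(ray("top",[(322,170),(332,167),(342,243)],0.043))
E
```

```text
((540.6195068359375, -73.02445220947266), (182.21510314941406, 212.803466796875), 68.50733184814453)
[[ 408.2363   -118.813095]
 [ 606.2424   -196.78049 ]
 [ 673.0027    -27.23581 ]
 [ 474.99664    50.731583]]
[[ 0.63699091 -0.03539832  0.043     ]
 [ 0.64526896 -0.06270985  0.043     ]
 [ 0.43807756 -0.08648811  0.043     ]]
```

View pics/crop.png

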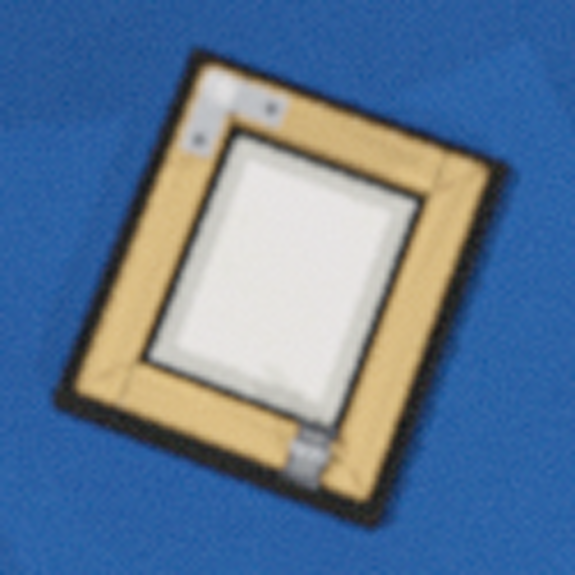

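```bash
python3 - <<'E'
from h import *
from bench import status
from scipy.spatial.transform import Rotation as Ro
s=status.observe(); R=Ro.from_rotvec(s["eef_rot"]).as_matrix()
c=vision.calibration("wrist"); Rc=cv2.Rodrigues(np.array(c["rvec"]))[0]
o=-Rc.T@np.array(c["tvec"]).ravel()
print(R.round(4)); print("cam in tool",R.T@(o-s["eef_pos"]), "axes",(R.T@Rc.T).round(3)); print(c["mtx"])
T=np.array([0.57,-0.03,0.24])
print(R.T@(T-s["eef_pos"]))
E
```

```text
[[ 9.204e-01  3.910e-01 -6.000e-04]
 [ 3.910e-01 -9.204e-01  1.900e-03]
 [ 2.000e-04 -1.900e-03 -1.000e+00]]
cam in tool [ 0.07963503 -0.00096407 -0.14316787] axes [[ 0.001 -0.948 -0.318]
 [ 1.     0.001 -0.001]
 [ 0.001 -0.318  0.948]]
[[328.9427511    0.         320.14701497]
 [  0.         328.9427511  196.6644671 ]
 [  0.           0.           1.        ]]
[ 0.51285501 -0.29908333 -0.00908528]
```

{"method": "move_arm", "body": {"dp": [[0.03,-0.018,0],[0.06,-0.036,0],[0.09,-0.054,0],[0.12,-0.072,0],[0.15,-0.09,0],[0.18,-0.108,0],[0.215,-0.129,0],[0.25,-0.15,0],[0.285,-0.171,0],[0.32,-0.192,0],[0.355,-0.213,0],[0.39,-0.234,0],[0.42,-0.252,0],[0.45,-0.27,0],[0.475,-0.285,0],[0.493,-0.296,0],[0.493,-0.296,0],[0.493,-0.296,0],[0.493,-0.296,0]], "spin": [-0.05,-0.1,-0.15,-0.2,-0.25,-0.3,-0.35,-0.4,-0.45,-0.5,-0.55,-0.6,-0.65,-0.7,-0.75,-0.794,-0.794,-0.794,-0.794], "claw": -1}}

```text
time_s: 1.68
eef_pos: [0.5526, -0.0414, 0.2308]
eef_rot: [-2.597, -1.767, 0.002]
wrist_force: [0.4, -0.0, -0.4]
gripper_width: -0.0002
grasp_force: 0.0
```

```bash
python3 - <<'E'
from h import *
from bench import status
import pickle
s=status.observe(); c=vision.calibration("wrist"); im=vision.grab_frame("wrist")[:,:,::-1]
cv2.imwrite("pics/w1.png",im); pickle.dump((s,c),open("w1.pkl","wb"))
print(s["time_s"],s["eef_pos"],s["joints"],s["wrist_force"],s["gripper_width"])
E
```

```text
1.6833 [ 0.55257701 -0.04141975  0.23077317] [-1.76695212e-01  9.75059301e-02  1.36067228e+00 -7.57369739e-04
  1.68466871e+00  1.98929600e-01] [ 0.40959336 -0.01008949 -0.40506641] -0.0001724003116952533
```

View pics/w1.png

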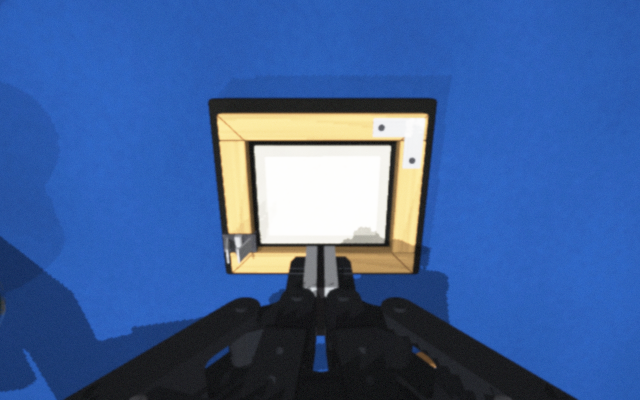

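The wrist view shows the frame nearly square to the tool: the plate at the upper right (428,115), the turn at the upper left (218,115), and the clip at (240,245) with its upper edge near row 234. I'll fit the exact top edges.

```bash
python3 - <<'E'
from h import *
import pickle
s,c=pickle.load(open("w1.pkl","rb")); im=cv2.imread("pics/w1.png"); f=im.astype(float)
w=cv2.GaussianBlur(f[:,:,2],(0,0),0.7)   # red: wood/plate bright, blue & dark low
def cross(p,st):  # subpixel first crossing of 130 walking outward from st
    for k in range(st,len(p)-1):
        if p[k]>=130>p[k+1]: return k+(p[k]-130)/(p[k]-p[k+1])
def line(P):
    P=ray("wrist",P,0.043,c)[:,:2].astype(np.float32)
    vx,vy,x,y=cv2.fitLine(P,cv2.DIST_HUBER,0,.01,.01).ravel(); return np.array([x,y]),np.array([vx,vy])
R_=line([(cross(w[r],422 if r<150 else 405),r) for r in range(175,240,3)])
L_=line([(639-cross(w[r,::-1],639-232),r) for r in range(145,225,3)])
T_=line([(q,cross(w[:,q],132)) for q in range(265,365,4)])
B_=line([(q,cross(w[:,q],262)) for q in list(range(250,286,3))+list(range(358,405,3))])
for n,l in zip("RLTB",(R_,L_,T_,B_)): print(n,l[0].round(4),np.degrees(np.arctan2(l[1][1],l[1][0])).round(2))
def X(a,b):
    t=np.linalg.solve(np.c_[a[1],-b[1]],b[0]-a[0]); return a[0]+t[0]*a[1]
tr,tl,br,bl=X(T_,R_),X(T_,L_),X(B_,R_),X(B_,L_)
print("long len",np.linalg.norm(tr-tl),"(208)  across",np.linalg.norm(tr-br),np.linalg.norm(tl-bl),"(152)")
u=(tl-tr+bl-br); u/=np.linalg.norm(u); v=np.array([u[1],-u[0]]); v*=np.sign(v@(br-tr))
ce=(tr+tl+br+bl)/4-v*0.013   # T at v=-63, B at +89 -> mean +13
print("u",u,"v",v,"centre",ce)
st=ce-.091*u-.076*v; tu=ce+.091*u-.076*v; print("start",st,"turn",tu)
pickle.dump((u,v,ce,st,tu),open("fr.pkl","wb"))
for d in(.08,.09,.1,.11):print(d,proj("wrist",[*(tu+v*d),.043],c))
print("topcam check start/turn",proj("top",[[*st,.043],[*tu,.043]]))
cv2.imwrite("pics/w1c.png",cv2.resize(im[205:285,200:290],None,fx=6,fy=6,interpolation=cv2.INTER_CUBIC))
E
```

```text
R [ 0.6327 -0.1205] 68.56
L [ 0.4493 -0.0177] 68.5
T [ 0.5544 -0.0101] -21.33
B [ 0.5117 -0.1563] -20.91
long len 0.20823 (208)  across 0.15094315 0.15246962 (152)
u [-0.93285465  0.36025295] v [-0.36025295 -0.93285465] centre [ 0.53979105 -0.07187984]
start [ 0.65206003 -0.0337659 ] turn [0.4822805  0.03180013]
0.08 [[236.71607172 203.453372  ]]
0.09 [[237.51967248 212.18378333]]
0.1 [[238.30903241 220.75923012]]
0.11 [[239.08448139 229.18382599]]
topcam check start/turn [[321.35416333 164.64170851]
 [297.16908937 226.68505669]]
```

View pics/w1c.png

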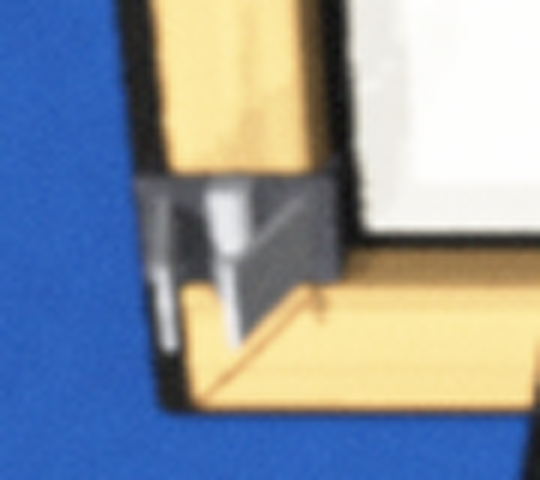

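The clip's near edge is about 115 mm past the turn, so I'll stop at about 92 mm. Next is moving above corner_start.

{"method": "move_arm", "body": {"dp": [[0.014,0.03,0],[0.028,0.06,0],[0.043,0.09,0],[0.043,0.09,0.03],[0.043,0.09,0.06],[0.043,0.09,0.09],[0.043,0.09,0.12],[0.043,0.09,0.145],[0.043,0.09,0.16],[0.043,0.09,0.165],[0.043,0.09,0.165],[0.043,0.09,0.165],[0.043,0.09,0.165]], "spin": [0,0,0,0,0,0,0,0,0,0,0,0,0]}}

```text
time_s: 2.82
eef_pos: [0.6538, -0.0346, 0.0688]
eef_rot: [2.595, 1.766, 0.005]
wrist_force: [-0.3, -0.5, 0.1]
gripper_width: 0.0001
grasp_force: 0.0
```

```bash
python3 - <<'E'
from h import *
from bench import status
from scipy.spatial.transform import Rotation as Ro
s=status.observe(); c=vision.calibration("wrist"); im=vision.grab_frame("wrist")[:,:,::-1].copy()
R=Ro.from_rotvec(s["eef_rot"]).as_matrix(); print(R.round(4))
print(s["eef_pos"],s["wrist_force"],R.T@(np.array([.6524,-.0346,.043])-s["eef_pos"]))
for p,col in(((.6524,-.0346,.043),(0,0,255)),(s["eef_pos"],(0,255,0))):
    q=proj("wrist",p,c)[0]; print(q); cv2.circle(im,tuple(int(round(a)) for a in q),3,col,1)
cv2.imwrite("pics/w2.png",im)
E
```

```text
[[ 3.670e-01  9.302e-01  3.900e-03]
 [ 9.302e-01 -3.670e-01 -7.000e-04]
 [ 8.000e-04  3.900e-03 -1.000e+00]]
[ 0.65378764 -0.03464906  0.06875164] [-0.33359021 -0.45861289  0.14965775] [-0.00048527 -0.00140961  0.02574593]
[321.39508999 238.41680932]
[324.3967664  260.45671088]
```

View pics/w2.png

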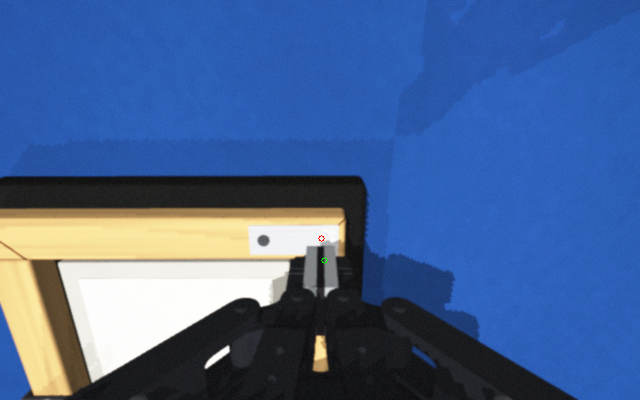

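The red mark sits centrally on the plate corner (321,238), and the fingers are right above it. Touching down gently.

{"method": "move_arm", "body": {"dp": [[0,0,0.008],[0,0,0.016],[0,0,0.021],[0,0,0.024],[0,0,0.026],[0,0,0.027],[0,0,0.028],[0,0,0.028],[0,0,0.028]], "spin": [0,0,0,0,0,0,0,0,0]}}

```text
time_s: 3.62
eef_pos: [0.6525, -0.0339, 0.0387]
eef_rot: [-2.596, -1.768, 0.0]
wrist_force: [-3.2, 0.6, 4.2]
gripper_width: -0.0002
grasp_force: 1.8
```

{"method": "move_arm", "body": {"dp": [[0,-0.002,-0.0005],[0,-0.006,-0.001],[0,-0.01,-0.001],[0,-0.014,-0.001],[0,-0.018,-0.001],[0,-0.022,-0.001],[0,-0.026,-0.001],[0,-0.03,-0.001],[0,-0.034,-0.001],[0,-0.038,-0.001],[0,-0.042,-0.001],[0,-0.046,-0.001],[-0.0005,-0.05,-0.001],[-0.0005,-0.054,-0.001],[-0.0005,-0.058,-0.001],[-0.0005,-0.06,-0.001],[-0.0005,-0.06,-0.001]], "spin": [0,0,0,0,0,0,0,0,0,0,0,0,0,0,0,0,0]}}

```text
time_s: 5.03
eef_pos: [0.5958, -0.0122, 0.0392]
eef_rot: [-2.596, -1.768, 0.001]
wrist_force: [-0.0, -0.0, 3.2]
gripper_width: -0.0001
grasp_force: 1.6
```

{"method": "move_arm", "body": {"dp": [[0,-0.002,0],[0,-0.006,0],[0,-0.01,0],[0,-0.014,0],[0,-0.018,0],[0,-0.022,0],[0,-0.026,0],[0,-0.03,0],[0,-0.034,0],[0,-0.038,0],[0,-0.042,0],[0,-0.046,0],[0,-0.05,0],[0,-0.054,0],[0,-0.058,0],[0,-0.06,0],[0,-0.06,0]], "spin": [0,0,0,0,0,0,0,0,0,0,0,0,0,0,0,0,0]}}

```text
time_s: 6.45
eef_pos: [0.5399, 0.0098, 0.0392]
eef_rot: [-2.596, -1.768, 0.001]
wrist_force: [1.1, 0.2, 3.0]
gripper_width: -0.0002
grasp_force: 1.6
```

```bash
python3 - <<'E'
from h import *
from bench import status
from scipy.spatial.transform import Rotation as Ro
s=status.observe(); c=vision.calibration("wrist"); im=vision.grab_frame("wrist")[:,:,::-1].copy()
R=Ro.from_rotvec(s["eef_rot"]).as_matrix(); print(s["time_s"],s["eef_pos"],s["wrist_force"])
turn=np.array([.483,.0318]); v=np.array([-.3649,-.9311])
print(R.T@(np.r_[turn,.039]-s["eef_pos"]))
q=proj("wrist",[[*turn,.0395],[*(turn+v*.092),.0395],[*(turn+v*.115),.0395]],c); print(q)
for a in q: cv2.circle(im,tuple(int(round(b)) for b in a),3,(0,0,255),1)
cv2.imwrite("pics/w3.png",im)
E
```

```text
6.45 [0.53994541 0.00982923 0.03920721] [1.14430966 0.17332493 3.039056  ]
[-0.00040258 -0.06103525  0.00027151]
[[200.07321332 261.32506705]
 [218.48921158 402.0851163 ]
 [222.24493406 430.79144403]]
```

View pics/w3.png

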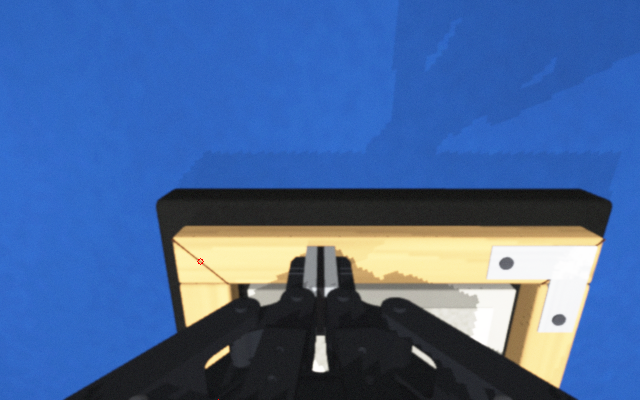

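The turn mark (200,261) falls on the mitre joint at mid-rail. I'll slide on to the turn, then start down the short side.

{"method": "move_arm", "body": {"dp": [[0,-0.002,0],[0,-0.006,0],[0,-0.01,0],[0,-0.014,0],[0,-0.018,0],[0,-0.022,0],[0,-0.026,0],[0,-0.03,0],[0,-0.034,0],[0,-0.038,0],[0,-0.042,0],[0,-0.046,0],[0,-0.05,0],[0,-0.054,0],[0,-0.058,0],[0,-0.061,0],[0,-0.061,0],[0,-0.061,0]], "spin": [0,0,0,0,0,0,0,0,0,0,0,0,0,0,0,0,0,0]}}

```text
time_s: 8.0
eef_pos: [0.483, 0.0322, 0.039]
eef_rot: [-2.595, -1.768, 0.002]
wrist_force: [-0.2, 0.8, 3.2]
gripper_width: 0.0001
grasp_force: 1.7
```

{"method": "move_arm", "body": {"dp": [[-0.002,0,0],[-0.006,0,0],[-0.01,0,0],[-0.014,0,0],[-0.018,0,0],[-0.022,0,0],[-0.026,0,0],[-0.03,0,0],[-0.034,0,0],[-0.038,0,0],[-0.042,0,0],[-0.046,0,0],[-0.05,0,0],[-0.054,0,0],[-0.058,0,0],[-0.06,0,0],[-0.06,0,0]], "spin": [0,0,0,0,0,0,0,0,0,0,0,0,0,0,0,0,0]}}

```text
time_s: 9.42
eef_pos: [0.4617, -0.0247, 0.0392]
eef_rot: [2.597, 1.768, -0.001]
wrist_force: [1.8, 0.5, 2.4]
gripper_width: 0.0001
grasp_force: 1.6
```

```bash
python3 - <<'E'
from h import *
from bench import status
s=status.observe(); print(s["time_s"],s["eef_pos"],s["wrist_force"])
turn=np.array([.483,.0318]); v=np.array([-.3649,-.9311]); u=np.array([-.9311,.3649])
d=s["eef_pos"][:2]-turn; print("past turn",d@v,"lateral",d@u)
a=vision.grab_frame("wrist")[:,:,::-1]; b=vision.grab_frame("top")[:,:,::-1]; c=vision.grab_frame("scene")[:,:,::-1]
cb=cv2.resize(b[150:270,280:400],(400,400),interpolation=cv2.INTER_CUBIC)
cc=cv2.resize(c[130:270,230:370],(400,400),interpolation=cv2.INTER_CUBIC)
cv2.imwrite("pics/m.png",np.hstack([cb,cc]))
E
```

```text
9.4167 [ 0.46166752 -0.02466067  0.03924682] [1.76599092 0.48706228 2.35534005]
past turn 0.06035475665753979 lateral -0.0007398249208170928
```

View pics/m.png

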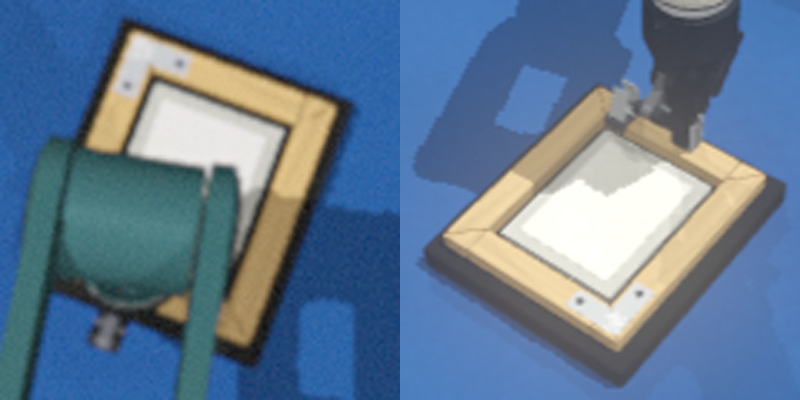

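The fingers are on the short side at crop (690,150), with the clip still clear of them at (620,115). I'll check the clip edge against this second view.

```bash
python3 - <<'E'
from h import *
turn=np.array([.483,.0318]); v=np.array([-.3649,-.9311])
cv2.imwrite("pics/s.png",cv2.resize(vision.grab_frame("scene")[145:195,290:350,::-1],None,fx=10,fy=10,interpolation=cv2.INTER_CUBIC))
for d in(.06,.09,.1,.11,.115,.12):
    print(d,((proj("scene",[[*(turn+v*d),.0395]])[0]-(290,145))*10).round())
E
```

```text
0.06 [405. 343.]
0.09 [307. 289.]
0.1 [274. 272.]
0.11 [242. 254.]
0.115 [225. 246.]
0.12 [209. 237.]
```

View pics/s.png

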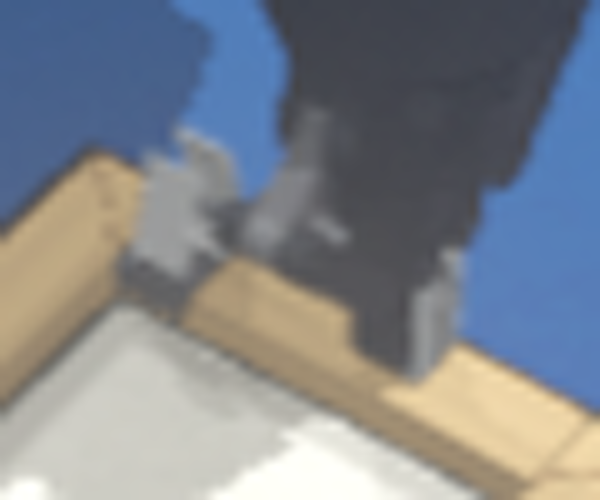

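```bash
python3 - <<'E'
import cv2
im=cv2.imread("pics/scene.png"); cv2.imwrite("pics/s0.png",cv2.resize(im[145:195,290:350],None,fx=10,fy=10,interpolation=cv2.INTER_CUBIC))
E
```

```text
(no output)
```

View pics/s0.png

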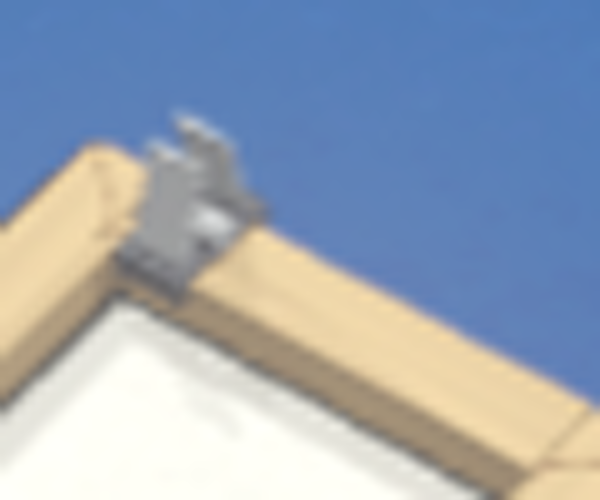

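The clip hasn't moved and its near edge checks out at about 115 mm. I'll do the last 32 mm.

{"method": "move_arm", "body": {"dp": [[-0.002,0,0],[-0.005,0,0],[-0.008,0,0],[-0.011,-0.0005,0],[-0.014,-0.0005,0],[-0.017,-0.0005,0],[-0.02,-0.0005,0],[-0.023,-0.0005,0],[-0.026,-0.0005,0],[-0.029,-0.0005,0],[-0.031,-0.0005,0],[-0.032,-0.0005,0],[-0.032,-0.0005,0],[-0.032,-0.0005,0],[-0.032,-0.0005,0]], "spin": [0,0,0,0,0,0,0,0,0,0,0,0,0,0,0]}}

```text
time_s: 10.87
eef_pos: [0.4496, -0.0539, 0.0393]
eef_rot: [2.596, 1.768, -0.002]
wrist_force: [-0.0, 0.4, 3.4]
gripper_width: -0.0002
grasp_force: 1.6
```

```bash
python3 - <<'E'
from bench import status, workorder
import numpy as np
s=status.observe(); d=s["eef_pos"][:2]-np.array([.483,.0318])
print(s["time_s"],s["eef_pos"],s["wrist_force"],d@[-.3649,-.9311],d@[-.9311,.3649])
if 1.2<s["wrist_force"][2]<4.6 and s["eef_pos"][2]<.042: print(workorder.job_done())
E
```

```text
10.8667 [ 0.4496187  -0.05391775  0.0392542 ] [-0.03296666  0.41732442  3.38668706] 0.09199263537132497 -0.00019707906462480135
the job is handed in; nothing more can be done
None
```

I handed the job in after 10.9 s: the closed fingertips slid from the plate corner round the turn and now rest on the short side, about 23 mm short of the clip by my estimate, pressing at about 3.4 N (frame sunk about 4 mm).

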